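Twist the fitting lid onto the canister

ROBOT

A 6-joint arm with a two-finger parallel gripper is mounted at the origin on a cart in front of the work surface, level with it; the furniture and walls round the work are solid. World frame = base frame: x ahead of the robot, y to its left, z up, the work surface at z = 0. Lengths are in m, angles in rad, forces in N, time in s.
With the tool pointing down it reaches from about 0.35 to 0.925 m from the base axis. Payload 6.4 kg.
Tool frame: the origin (TCP) lies midway between the tips of the shut fingers; the grasp point (between the pads) lies 19 mm behind it; z points along the fingers, y is the line along which they close (so a half turn about z gives the same grasp; the last joint's range is limited). The gripper opens to 85 mm and grips with 20 to 120 N. Pads are 22 mm wide; open, the fingers measure 114 mm over their backs; the gripper's body (76 mm by 85 mm) begins 54 mm behind the grasp point. The pads swing forward as they close: fully open they stand 13 mm farther back than shut.
Start: joints at [1.125, 0.245, 1.558, -0, 1.339, -0.174], TCP at [0.174, 0.626, 0.231] pointing down, gripper open.
Joint ranges: [-3.13, 3.13], [-1.02, 2.26], [0.13, 2.54], [-0.95, 4.09], [0.21, 2.88], [-2.74, 2.74]. Speed limits (rad/s): [2.57, 2.57, 3.14, 3.14, 3.14, 3.14].

INTERFACE

Orientations are given as a unit quaternion [w, x, y, z].
In Python, from bench import * gives the robot as it stands.
- The arm moves only by the tool step_arm, never from a script. Its argument "plan" is one flat list of numbers, 5 for each row, row after row: the shift along the tool's x, y, z in mm, then the turn about the tool's z in rad, then the finger opening in mm, from 0 to 85.4. A call has 1 to 10 rows; each row shifts and turns the commanded pose from where the row before left it, along the tool's axes as they then stand; what a row does not reach is not made up. A row lasts 1/12 s, in which the tool goes at most 41.7 mm and 7.16 degrees, less where a joint would pass 70% of its speed; a pose out of reach is approached as far as the arm can. A call is refused whole if a number of a shift passes 41.7 or a number of a turn 0.125, either way. A call with a gripper value outside its range is refused whole. The fingers move at their own pace and stop on an object; "newtons" is the grip in N (left out, the last holds). Time passes only in rows, so rows that do not move let the fingers close. It gives the time, the measured TCP pose, the force, the opening and the grip force at its end, in the units of the state.
- observe(): the state, without advancing time (a new reading comes with each control period).
- get_image(name): name is "scene" or "top" or "wrist"; returns the picture (384x512x3 uint8, blue, green, red); there is no depth.
- camera_params(name): a dict with "fx", "fy", "cx", "cy" (pixels), "dist" ([k1, k2, p1, p2, k3] as OpenCV has them; the pictures are not rectified), "R" (3x3) and "t" (3): a world point X has camera coordinates R X + t; the wrist camera has in their place "hand_eye" (4x4, takes a point from camera to tool coordinates, whose origin is the TCP and whose axes are the flange's). Camera axes: x right, y down, z forward; pixel columns grow to the right and rows downward; lengths in m; the calibration is good to about 2 mm. A picture is of the moment at which its call begins: read the wrist's pose just before it. camera_params takes no time and is no camera call.
- job_done(): hands the job in; it is judged then, once.
The state is a dict: "time_s": time; "joint_positions": joint angles; "qvel": joint speeds; "joint_efforts": joint torques, N m; "tcp_pos": TCP position; "eef_rot": TCP orientation; "force": force on the tool from outside, world axes, zero at the start; "wrist_torque": the same for the moment, N m; "gripper_width": finger opening in m; "grasp_force": force on a finger pad.
Only numpy, scipy, OpenCV 4.12 (cv2) and the standard library are available. Lean on these libraries where they do the work, as an engineer would, in place of code of your own. Each camera call takes 0.05 s, during which the arm holds its last target. There are 200 camera calls.

TASK

Close the open blue canister: pick the one of the three wooden lids that fits its mouth, set it on with its fin well across the line of the two red tabs, and twist it clockwise (seen from above) until it is locked fully home, the fin in line with the tabs. Let go of it, and leave the other two lids where they lie.

Things in the scene. Friction and masses are not known exactly. Their poses are not given: they have to be found in the camera images.
- canister_mouth (a point): Centre of the mouth at rim height, 90 mm above the worktop, of the fixed blue canister (88 mm across, 78 inside). x along the line of its two red tabs (reach 55 mm from the axis), z up. By each tab a steel ledge 1 to 6 mm below the rim reaches in to 27 mm from the axis. Lid turning ends at a hard stop 3 degrees past the tab line; it cannot lock anticlockwise. Sideways play 4 mm.
- lid_medium_grip (a point): Medium lid, fits: wooden disc 92 mm across with a dark upright grip fin on top (56 mm long, 14 thick, 30 tall); lies fin up. Point: middle of the fin, 15 mm above the disc, 37 above the lid's underside. x along the fin, z up. 66 mm crossbar below, along x: passes the ledges with x 45 to 125 deg anticlockwise of the tab line, best 75. Seated, point 21 mm above the rim. Half turns are equal.
- lid_small_grip (a point): Small lid, too small for the canister, leave it: wooden disc 64 mm across with a dark upright grip fin on top (44 mm long, 14 thick, 30 tall); lies fin up. Point: middle of the fin, 15 mm above the disc, 37 above the lid's underside. x along the fin, z up.
- lid_large_grip (a point): Large lid, too big for the canister, leave it: wooden disc 112 mm across with a dark upright grip fin on top (66 mm long, 14 thick, 30 tall); lies fin up. Point: middle of the fin, 15 mm above the disc, 37 above the lid's underside. x along the fin, z up.

How it is judged:
By the outcome, as a careful person would: the job done as asked, in the order asked, and still so for the second after the job is handed in, with the robot touching nothing.
It also fails if it takes over 42 s, if anything falls off the work surface, if the arm or the gripper's body presses on something with over 40 N, if the wrist force passes 120 N, or if a joint passes its speed limit or range.

## Working session

There is one attempt and no reset: what is moved stays moved. The work goes in short steps, Python scripts to look and compute and a tool call to move; the robot and the scene stay as the last step left them, time stands still between calls to the robot, and variables do not carry over. Pictures are saved under pics/ and viewed, at most 10 in all, crops included, and the job is handed in when it is done.

Besides the shell and the picture viewer there is one more tool, called after "Request:" by a JSON object that holds its "api" and its "payload". step_arm: Moves the arm, as the interface text tells. Its arguments: {"type":"object","properties":{"plan":{"type":"array","items":{"type":"number"}},"newtons":{"type":"number"}},"required":["plan"]}

```bash
mkdir -p pics; ls; python3 - <<'E'
from bench import *
import cv2,numpy as np
s=observe();print(s)
a=get_image("top");b=get_image("scene")
cv2.imwrite("pics/top.png",a);cv2.imwrite("pics/scene.png",b)
for n in("top","scene","wrist"):print(n,camera_params(n))
E
```

```text
pics
{'time_s': 0.0, 'joint_positions': array([ 1.12487013e+00,  2.45806463e-01,  1.55899714e+00, -2.89603930e-05,
        1.33869146e+00, -1.74084366e-01]), 'qvel': array([ 0.00274131, -0.00122792, -0.00063211,  0.00152241, -0.00035134,
        0.00032179]), 'joint_efforts': array([-1.93206535e-03, -4.29516006e+01, -3.26125073e+01, -2.89310201e-04,
        5.41261703e-03,  1.63145734e-05]), 'tcp_pos': array([0.17428023, 0.62563049, 0.23019425]), 'eef_rot': array([-2.76760116e-04,  1.35499415e-01,  9.90776970e-01, -9.10158309e-04]), 'force': array([ 0.45191875,  0.83374126, -0.50235691]), 'wrist_torque': array([ 0.00032893,  0.03447631, -0.05450207]), 'grasp_force': 0.0, 'gripper_width': 0.085437130332686}
top {'fx': 401.39491951557505, 'fy': 401.39491951557505, 'cx': 255.7904553561361, 'cy': 189.9980356226047, 'dist': array([0.03743141, 0.        , 0.        , 0.        , 0.        ]), 'R': array([[-1.26483481e-02, -9.99918529e-01, -1.71868167e-03],
       [-9.96580511e-01,  1.27464459e-02, -8.16383015e-02],
       [ 8.16535575e-02,  6.80215001e-04, -9.96660541e-01]]), 't': array([0
[... 269 characters left out ...]
261],
       [-0.60617166, -0.34578324, -0.71623311],
       [ 0.6182179 ,  0.36169953, -0.69783958]]), 't': array([-0.06761506,  0.43373918,  0.59555915])}
wrist {'fx': 331.2601497388531, 'fy': 331.2601497388531, 'cx': 255.1900367990517, 'cy': 192.29849342640276, 'dist': array([-0.06387275,  0.        ,  0.        ,  0.        ,  0.        ]), 'hand_eye': array([[ 7.60945939e-04, -9.58168054e-01, -2.86205172e-01,
         7.29290678e-02],
       [ 9.99999446e-01,  5.20873175e-04,  9.14943218e-04,
         8.72439726e-04],
       [-7.27592767e-04, -2.86205709e-01,  9.58167920e-01,
        -1.42593267e-01],
       [ 0.00000000e+00,  0.00000000e+00,  0.00000000e+00,
         1.00000000e+00]])}
```

View pics/top.png

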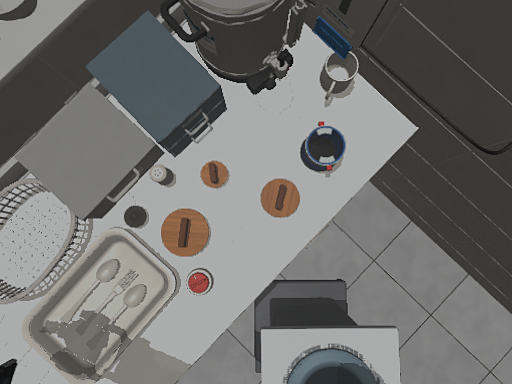

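View pics/scene.png

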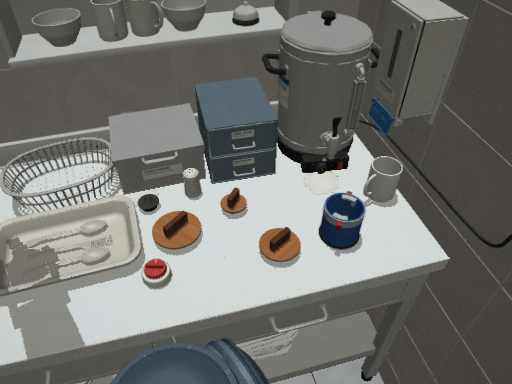

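The top view shows the medium lid at about (280,198), the small one at (214,174), the large one at (185,232), and the canister at (325,146) with tabs at (321,125) and (330,168). Next I measure these.

```bash
cat > h.py <<'E'
from bench import *
import cv2,numpy as np
from scipy.spatial.transform import Rotation as Ro
def pose(s):
    q=s["eef_rot"];return Ro.from_quat([q[1],q[2],q[3],q[0]]).as_matrix(),np.array(s["tcp_pos"])
def cam(n,s=None):
    p=camera_params(n);K=np.array([[p["fx"],0,p["cx"]],[0,p["fy"],p["cy"]],[0,0,1]])
    if n=="wrist":
        R,t=pose(s);H=p["hand_eye"];Rw=R@H[:3,:3];return K,p["dist"],Rw,R@H[:3,3]+t
    return K,p["dist"],p["R"].T,-p["R"].T@p["t"]
def onplane(c,px,z):
    K,d,Rw,o=c
    u=cv2.undistortPoints(np.array(px,float).reshape(-1,1,2),K,d).reshape(-1,2)
    r=np.c_[u,np.ones(len(u))]@Rw.T
    return o+r*((z-o[2])/r[:,2])[:,None]
def masks(im):
    B,G,R=[im[...,i].astype(int) for i in range(3)]
    return {"wood":(R-B>40)&(G-B>12)&(R>100),"red":(R>120)&(G<70)&(B<70),"blue":(B-R>25)&(B>50)}
def blobs(m,amin):
    cs,_=cv2.findContours(m.astype(np.uint8),cv2.RETR_EXTERNAL,cv2.CHAIN_APPROX_NONE)
    return [c for c in cs if cv2.contourArea(c)>=amin]
E
cat > meas.py <<'E'
from h import *
for n in("top","scene"):
    im=cv2.imread(f"pics/{n}.png");c=cam(n);M=masks(im);print(n)
    for b in blobs(M["wood"],150):
        P=onplane(c,cv2.convexHull(b),.022)[:,:2];(x,y),r=cv2.minEnclosingCircle((P*1000).astype(np.float32))
        m=np.zeros(im.shape[:2],np.uint8);cv2.drawContours(m,[cv2.convexHull(b)],-1,1,-1)
        d=(m>0)&(im.max(2)<75); ys,xs=np.nonzero(d)
        e=cv2.fitEllipse((P*1000).astype(np.float32))
        out=""
        if len(xs)>20:
            Q=onplane(c,np.c_[xs,ys],.052)[:,:2]*1000;w,v=np.linalg.eigh(np.cov(Q.T))
            out=(Q.mean(0).round(1),"ang",np.degrees(np.arctan2(v[1,1],v[0,1])).round(1),np.sqrt(w*12).round(1))
        print("wood",cv2.boundingRect(b),"ctr",x,y,"r",r,"ell",np.round(e[0],1),np.round(e[1],1),"fin",out)
    for b in blobs(M["red"],4):
        q=b.reshape(-1,2).mean(0);print("red",q,cv2.contourArea(b),onplane(c,q,.085)[0,:2].round(4))
    for b in blobs(M["blue"],60):
        P=onplane(c,cv2.convexHull(b),.09)[:,:2]*1000;print("blue",cv2.boundingRect(b),np.round(cv2.fitEllipse(P.astype(np.float32)),1) if 0 else cv2.minEnclosingCircle(P.astype(np.float32)))
E
python3 meas.py; python3 - <<'E'
import cv2
a=cv2.imread("pics/top.png")[100:260,140:360];cv2.imwrite("pics/c1.png",cv2.resize(a,(792,576),interpolation=cv2.INTER_CUBIC))
E
```

```text
top
wood (161, 209, 48, 47) ctr 374.888916015625 333.3338623046875 r 55.59946823120117 ell [374.8 333.3] [110.1 110.4] fin (array([373.5, 324.7]), 'ang', np.float64(172.9), array([ 5.2, 62.9]))
wood (261, 179, 38, 38) ctr 452.3690490722656 110.11649322509766 r 45.05382537841797 ell [452.3 110. ] [89.2 89.4] fin 
wood (201, 161, 26, 26) ctr 510.4888610839844 264.9205322265625 r 31.117576599121094 ell [510.4 264.9] [61.4 62. ] fin (array([503.1, 258.2]), 'ang', np.float64(179.3), array([10.1, 47. ]))
red [196.70588235 284.17647059] 62.0 [0.2643 0.2953]
red [329.  167.5] 12.0 [0.5129 0.0044]
red [320.84615385 123.15384615] 8.5 [0.6122 0.0199]
blue (306, 126, 39, 39) ((562.2774658203125, 12.502816200256348), 43.261295318603516)
blue (312, 16, 40, 44) ((804.6472778320312, -5.071201324462891), 56.42573928833008)
scene
wood (259, 228, 41, 33) ctr 453.35784912109375 110.49666595458984 r 45.78062057495117 ell [453.4 110.4] [89.8 91.5] fin (array([435.8, 102.6]), 'ang', np.float64(166.1), array([17.9, 61. ]))
wood (152, 211, 49, 37) ctr 376.3985595703125 333.29815673828125 r 56.2059440612793 e
[... 296 characters left out ...]
ed [154.4        267.65454545] 236.5 [0.2357 0.2681]
red [339.07142857 223.42857143] 14.0 [0.5158 0.0052]
blue (147, 365, 48, 19) ((90.47824096679688, 116.66282653808594), 36.634368896484375)
blue (211, 347, 15, 22) ((147.08352661132812, 66.61863708496094), 20.617082595825195)
blue (217, 340, 39, 44) ((157.38632202148438, 37.57594299316406), 44.54652786254883)
blue (321, 219, 41, 28) ((497.6312255859375, -7.908535480499268), 46.136653900146484)
blue (324, 193, 41, 29) ((563.4513549804688, 12.779196739196777), 43.573280334472656)
blue (368, 98, 28, 38) ((948.5621337890625, 49.69244384765625), 92.83106231689453)
blue (198, 82, 31, 36) ((794.530029296875, 498.86260986328125), 98.01667022705078)
```

View pics/c1.png

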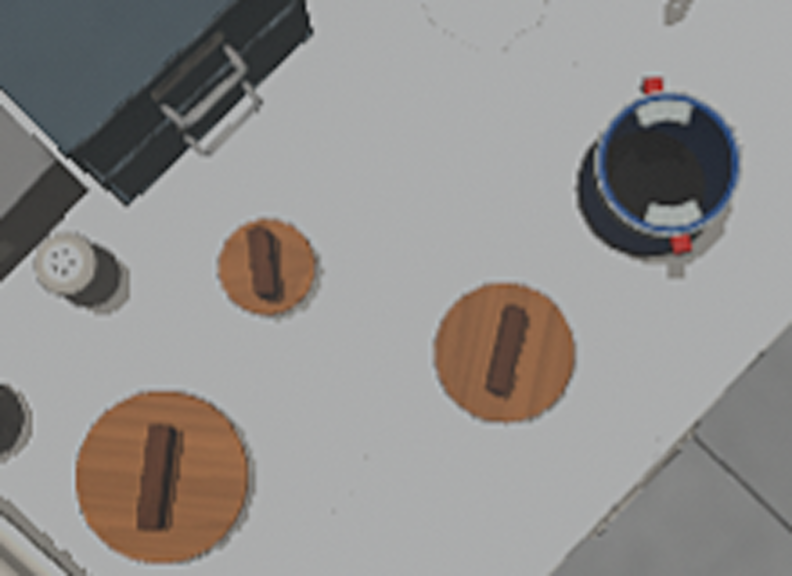

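Everything agrees with the sizes given:
- **Canister:** mouth at (562.6, 12.4) with the tab line at about 9°.
- **Medium lid:** at (452.8, 110.2) with the fin at about −12°.

I'll move over the medium lid and look with the wrist camera.

Request:
{"api": "step_arm", "payload": {"plan": [-20, -21, 0, 0, 85, -20, -21, 0, 0, 85, -20, -21, 0, 0, 85, -20, -21, 0, 0, 85, -20, -21, 0, 0, 85, -20, -21, 0, 0, 85, -20, -21, 0, 0, 85, -20, -21, 0, 0, 85, -20, -21, 0, 0, 85, -20, -21, 0, 0, 85]}}

```text
time_s: 0.93
tcp_pos: [0.3109, 0.3687, 0.2309]
eef_rot: [-0.0, 0.135, 0.991, -0.0]
force: [-0.2, 0.8, -0.1]
gripper_width: 0.0853
grasp_force: 0.0
```

Request:
{"api": "step_arm", "payload": {"plan": [-20, -21, 0, 0, 60, -20, -21, 0, 0, 60, -20, -21, 0, 0, 60, -20, -21, 0, 0, 60, -20, -21, 0, 0, 60, -20, -21, 0, 0, 60, -20, -21, 0, 0, 60, -20, -21, 0, 0, 60, -20, -21, 0, 0, 60, -27, -23, 0, -0.06, 60]}}

```text
time_s: 1.77
tcp_pos: [0.4529, 0.1094, 0.2309]
eef_rot: [-0.0, 0.105, 0.994, 0.0]
force: [-0.5, 0.3, 0.3]
gripper_width: 0.0598
grasp_force: 0.0
```

Request:
{"api": "step_arm", "payload": {"plan": [0, 0, 0, 0, 60, 0, 0, 0, 0, 60, 0, 0, 0, 0, 60]}}

```text
time_s: 2.02
tcp_pos: [0.4528, 0.1105, 0.2308]
eef_rot: [-0.001, 0.106, 0.994, 0.0]
force: [-0.8, 0.2, -0.6]
gripper_width: 0.0602
grasp_force: 0.0
```

```bash
cat > w.py <<'E'
from h import *
import sys
s=observe();im=get_image("wrist");cv2.imwrite(f"pics/{sys.argv[1]}.png",im)
R,t=pose(s);print("t",s["time_s"],"tcp",t.round(4),"xyaw",np.degrees(np.arctan2(R[1,0],R[0,0])),"zaxis",R[:,2].round(3))
c=cam("wrist",s);M=masks(im)
for b in blobs(M["wood"],800):
    h=cv2.convexHull(b);P=onplane(c,h,.022)[:,:2]*1000
    print("wood",cv2.boundingRect(b),cv2.minEnclosingCircle(P.astype(np.float32)))
for b in blobs(M["red"],15):
    q=b.reshape(-1,2).mean(0);print("red",q,cv2.contourArea(b),onplane(c,q,.085)[0,:2].round(4))
E
python3 w.py w1
```

```text
t 2.0167 tcp [0.4528 0.1105 0.2308] xyaw 167.82285917272057 zaxis [-0.001  0.    -1.   ]
wood (374, 159, 55, 54) ((511.6121520996094, 265.3243103027344), 31.293060302734375)
wood (217, 123, 80, 82) ((453.9697265625, 111.26081848144531), 45.1723518371582)
wood (401, 0, 104, 103) ((376.5682067871094, 333.30242919921875), 55.45466232299805)
red [203.71428571 340.28571429] 30.5 [0.6152 0.0207]
```

View pics/w1.png

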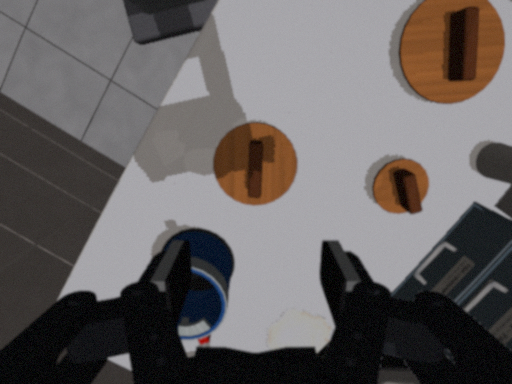

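The wrist view shows the medium lid at (255,163), with its fin running from (257,140) to (254,197). I'll get the fin's angle from a dark mask inside the disc.

```bash
python3 - <<'E'
from h import *
s=observe()
for n,f,box in(("wrist","w1",(217,123,80,82)),("top","top",(261,179,38,38))):
    im=cv2.imread(f"pics/{f}.png");c=cam(n,s);x,y,w,h=box
    for th in(70,85,100):
        m=np.zeros(im.shape[:2],np.uint8);cv2.ellipse(m,(x+w//2,y+h//2),(int(w*.42),int(h*.42)),0,0,360,1,-1)
        m&=(im[...,2]<th).astype(np.uint8)
        b=max(blobs(m,10),key=cv2.contourArea,default=None)
        if b is None: continue
        P=(onplane(c,b,.052)[:,:2]*1000).astype(np.float32);r=cv2.minAreaRect(P)
        ys,xs=np.nonzero(m);Q=onplane(c,np.c_[xs,ys],.052)[:,:2]*1000;ww,v=np.linalg.eigh(np.cov(Q.T))
        print(n,th,np.round(r[0],1),np.round(r[1],1),round(r[2],1),"pca",Q.mean(0).round(1),np.degrees(np.arctan2(v[1,1],v[0,1])).round(1),np.sqrt(12*ww).round(1))
E
```

```text
wrist 70 [449.4 112.7] [15.  52.9] 76.0 pca [441.6 113.8] 159.7 [14.  41.8]
wrist 85 [448.3 111.7] [32.8 62.9] 66.5 pca [443.2 110.5] 165.2 [38.6 55.4]
wrist 100 [444.  105.9] [46.7 64.7] 58.1 pca [441.1 109. ] 167.2 [41.3 54. ]
top 85 [449.2 106.5] [13.4 55.3] 65.9 pca [448.8 110.9] 166.7 [19.4 59.7]
top 100 [450.9 110.2] [17. 57.] 75.8 pca [451.1 110.3] 166.4 [16.7 56.4]
```

Fin yaw is about 166.3°, which is close to the tool's 167.8°. I'll trim the turn, descend 203 mm and close.

Request:
{"api": "step_arm", "payload": {"plan": [0, 0, 25, 0.025, 60, 0, 0, 25, 0, 60, 0, 0, 25, 0, 60, 0, 0, 25, 0, 60, 0, 0, 25, 0, 60, 0, 0, 25, 0, 60, 0, 0, 20, 0, 60, 0, 0, 18, 0, 60, 0, 0, 15, 0, 60, 0, 0, 0, 0, 60], "newtons": 50}}

```text
time_s: 2.9
tcp_pos: [0.45, 0.1115, 0.0254]
eef_rot: [-0.003, 0.117, 0.993, -0.0]
force: [-0.2, -0.1, 0.5]
gripper_width: 0.0597
grasp_force: 0.0
```

Request:
{"api": "step_arm", "payload": {"plan": [0, 0, 0, 0, 30, 0, 0, 0, 0, 20, 0, 0, 0, 0, 10, 0, 0, 0, 0, 5, 0, 0, 0, 0, 5, 0, 0, 0, 0, 5, 0, 0, 0, 0, 5], "newtons": 50}}

```text
time_s: 3.48
tcp_pos: [0.4542, 0.1105, 0.0295]
eef_rot: [0.001, 0.118, 0.993, 0.0]
force: [-2.0, 0.6, 6.3]
gripper_width: 0.013
grasp_force: 52.6
```

Gripped: 13 mm opening and 52 N. I'll lift and carry it over the canister.

Request:
{"api": "step_arm", "payload": {"plan": [0, 0, 0, 0, 5, 0, 0, -10, 0, 5, 0, 0, -15, 0, 5, 0, 0, -20, 0, 5, 0, 0, -20, 0, 5, 0, 0, -20, 0, 5, 0, 0, -20, 0, 5, 0, 0, -15, 0, 5, 0, 0, -10, 0, 5, 0, 0, 0, 0, 5], "newtons": 80}}

```text
time_s: 4.32
tcp_pos: [0.4546, 0.1104, 0.1609]
eef_rot: [0.002, 0.118, 0.993, 0.0]
force: [-0.8, 0.2, -0.9]
gripper_width: 0.0125
grasp_force: 78.3
```

Request:
{"api": "step_arm", "payload": {"plan": [-8, -4, 0, 0, 5, -14, -8, 0, 0, 5, -14, -8, 0, 0, 5, -14, -8, 0, 0, 5, -14, -8, 0, 0, 5, -14, -8, 0, 0, 5, -14, -8, 0, 0, 5, -14, -8, 0, 0, 5, -14, -6, 0, 0, 5, -8, -4, 0, 0, 5]}}

```text
time_s: 5.15
tcp_pos: [0.5629, 0.0099, 0.1574]
eef_rot: [-0.0, 0.119, 0.993, -0.0]
force: [0.6, 0.3, -1.6]
gripper_width: 0.0127
grasp_force: 78.3
```

Request:
{"api": "step_arm", "payload": {"plan": [0, 0, 0, 0.12, 5, 0, 0, 0, 0.12, 5, 0, 0, 0, 0.12, 5, 0, 0, 0, 0.12, 5, 0, 0, 0, 0.12, 5, 0, 0, 0, 0.12, 5, 0, 0, 0, 0.12, 5, 0, 0, 0, 0.12, 5, 0, 0, 0, 0.12, 5, 0, 0, 0, 0.12, 5]}}

```text
time_s: 5.98
tcp_pos: [0.5615, 0.0115, 0.1575]
eef_rot: [-0.001, 0.661, 0.751, -0.0]
force: [-0.3, -0.0, -1.1]
gripper_width: 0.0124
grasp_force: 78.3
```

Request:
{"api": "step_arm", "payload": {"plan": [0, 0, 0, 0.12, 5, 0, 0, 0, 0.12, 5, 0, 0, 0, 0, 5, 0, 0, 0, 0, 5, 0, 0, 0, 0, 5]}}

```text
time_s: 6.4
tcp_pos: [0.5614, 0.0119, 0.1579]
eef_rot: [-0.0, 0.743, 0.669, -0.0]
force: [-0.6, 0.1, -0.7]
gripper_width: 0.0121
grasp_force: 78.3
```

```bash
cat > lid.py <<'E'
from h import *
import sys
s=observe();R,t=pose(s);z=t[2]+.0075-.015
print("t",s["time_s"],"tcp",t.round(4),"yaw",np.degrees(np.arctan2(R[1,0],R[0,0])),"F",s["force"].round(1),s["gripper_width"])
for n in("top","scene"):
    im=get_image(n);cv2.imwrite(f"pics/{n}_{sys.argv[1]}.png",im);c=cam(n)
    for b in blobs(masks(im)["wood"],150):
        P=onplane(c,cv2.convexHull(b),z)[:,:2]*1000
        print(n,cv2.boundingRect(b),"ctr",cv2.minEnclosingCircle(P.astype(np.float32)),np.round(cv2.fitEllipse(P.astype(np.float32))[1],1))
E
python3 lid.py a; python3 - <<'E'
import cv2,numpy as np
a=cv2.imread("pics/top_a.png")[70:230,240:400];b=cv2.imread("pics/scene_a.png")[120:280,260:420]
cv2.imwrite("pics/c2.png",cv2.resize(np.hstack([a,b]),(800,400),interpolation=cv2.INTER_CUBIC))
E
```

```text
t 6.4 tcp [0.5614 0.0119 0.1579] yaw 84.0481061149193 F [-0.6  0.1 -0.7] 0.012094624046711305
top (161, 209, 48, 47) ctr ((377.4336853027344, 310.3858947753906), 48.00249481201172) [95.1 95.5]
top (201, 161, 26, 26) ctr ((494.5054931640625, 251.3204803466797), 26.8657283782959) [53.2 53.6]
top (309, 123, 10, 33) ctr ((563.2008666992188, 41.418609619140625), 33.441551208496094) [19.7 69.4]
scene (152, 211, 49, 37) ctr ((294.4659729003906, 250.09063720703125), 45.952308654785156) [90.5 91.5]
scene (221, 188, 26, 24) ctr ((412.1227111816406, 198.4914093017578), 33.338157653808594) [49.4 68.6]
scene (327, 174, 44, 29) ctr ((560.8380126953125, 12.752361297607422), 45.647518157958984) [86.1 91.1]
```

View pics/c2.png

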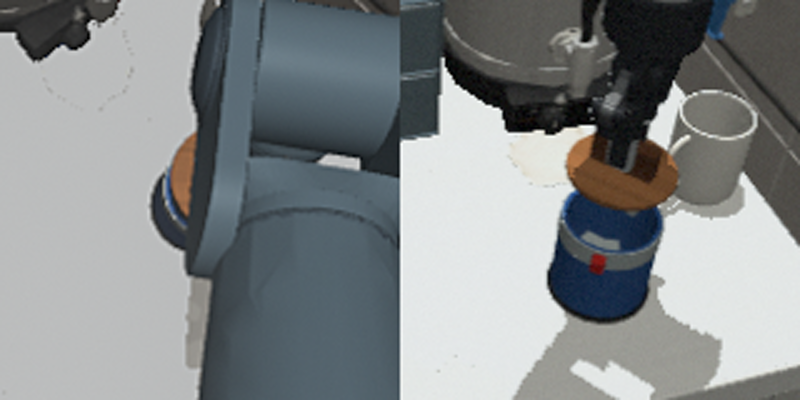

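The scene view shows the lid level and held above the canister. Its centre is about (561,12.5), so I'll shift 1.5 mm and descend.

Request:
{"api": "step_arm", "payload": {"plan": [0, 1.5, 0, 0, 5, 0, 0, 8, 0, 5, 0, 0, 8, 0, 5, 0, 0, 8, 0, 5, 0, 0, 8, 0, 5, 0, 0, 5, 0, 5, 0, 0, 0, 0, 5]}}

```text
time_s: 7.08
tcp_pos: [0.5615, 0.0124, 0.1192]
eef_rot: [-0.001, 0.744, 0.669, -0.001]
force: [-0.0, 0.7, -1.4]
gripper_width: 0.0123
grasp_force: 78.3
```

Request:
{"api": "step_arm", "payload": {"plan": [0, 0, 3, 0, 5, 0, 0, 3, 0, 5, 0, 0, 3, 0, 5, 0, 0, 2, 0, 5, 0, 0, 0, 0, 5, 0, 0, 0, 0, 5]}}

```text
time_s: 7.58
tcp_pos: [0.5628, 0.0121, 0.1103]
eef_rot: [-0.0, 0.744, 0.669, -0.0]
force: [-0.5, -0.6, -1.4]
gripper_width: 0.0123
grasp_force: 78.3
```

The lid has passed the ledges with no contact force. I'll carry on down to seat it.

Request:
{"api": "step_arm", "payload": {"plan": [0, 0, 2, 0, 5, 0, 0, 2, 0, 5, 0, 0, 1, 0, 5, 0, 0, 1, 0, 5, 0, 0, 0, 0, 5, 0, 0, 0, 0, 5]}}

```text
time_s: 8.08
tcp_pos: [0.5627, 0.0122, 0.1042]
eef_rot: [-0.0, 0.744, 0.669, -0.0]
force: [0.5, -0.5, -1.6]
gripper_width: 0.0122
grasp_force: 78.3
```

Request:
{"api": "step_arm", "payload": {"plan": [0, 0, 1, 0, 5, 0, 0, 1, 0, 5, 0, 0, 0, 0, 5, 0, 0, 0, 0, 5]}}

```text
time_s: 8.42
tcp_pos: [0.5629, 0.0122, 0.1037]
eef_rot: [-0.0, 0.744, 0.669, -0.0]
force: [-5.1, 0.4, 7.0]
gripper_width: 0.012
grasp_force: 79.5
```

Seated at the predicted height (TCP 103.7 mm) with 7 N. Now I twist clockwise (positive about tool z).

Request:
{"api": "step_arm", "payload": {"plan": [0, 0, 0, 0.06, 5, 0, 0, 0, 0.08, 5, 0, 0, 0, 0.08, 5, 0, 0, 0, 0.08, 5, 0, 0, 0, 0.08, 5, 0, 0, 0, 0.08, 5, 0, 0, 0, 0.08, 5], "newtons": 100}}

```text
time_s: 9.0
tcp_pos: [0.5645, 0.0116, 0.1038]
eef_rot: [0.002, 0.896, 0.445, 0.002]
force: [2.4, -0.6, 0.9]
gripper_width: 0.0118
grasp_force: 100.1
```

Request:
{"api": "step_arm", "payload": {"plan": [0, 0, 0, 0.08, 5, 0, 0, 0, 0.08, 5, 0, 0, 0, 0.08, 5, 0, 0, 0, 0.08, 5, 0, 0, 0, 0.08, 5, 0, 0, 0, 0.08, 5, 0, 0, 0, 0.08, 5, 0, 0, 0, 0, 5]}}

```text
time_s: 9.67
tcp_pos: [0.5642, 0.0116, 0.1038]
eef_rot: [0.001, 0.984, 0.181, 0.002]
force: [0.2, -0.9, 5.4]
gripper_width: 0.0117
grasp_force: 100.6
```

```bash
cat > st.py <<'E'
from h import *
s=observe();R,t=pose(s);print(s["time_s"],t.round(4),"yaw",np.degrees(np.arctan2(R[1,0],R[0,0])),"F",s["force"].round(1),"T",s["wrist_torque"].round(2),s["joint_positions"].round(2))
E
python3 st.py
```

```text
9.6667 [0.5642 0.0116 0.1038] yaw 20.839486790824285 F [ 0.2 -0.9  5.4] T [-0.34  0.01 -0.07] [-0.18  0.2   1.87 -0.    1.07  1.03]
```

Request:
{"api": "step_arm", "payload": {"plan": [0, 0, 0, 0.06, 5, 0, 0, 0, 0.06, 5, 0, 0, 0, 0.05, 5, 0, 0, 0, 0.04, 5, 0, 0, 0, 0, 5, 0, 0, 0, 0, 5]}}

```text
time_s: 10.17
tcp_pos: [0.5641, 0.0115, 0.1037]
eef_rot: [0.001, 0.997, 0.079, 0.001]
force: [1.4, -3.2, 5.2]
gripper_width: 0.0118
grasp_force: 100.7
```

```bash
python3 st.py
```

```text
10.1667 [0.5641 0.0115 0.1037] yaw 9.028934446996942 F [ 1.4 -3.2  5.2] T [-0.63 -0.05  0.06] [-0.18  0.2   1.87 -0.    1.08  1.23]
```

Nearly in line. I'll continue gently until the hard stop shows up as torque.

Request:
{"api": "step_arm", "payload": {"plan": [0, 0, 0, 0.02, 5, 0, 0, 0, 0.02, 5, 0, 0, 0, 0.02, 5, 0, 0, 0, 0, 5, 0, 0, 0, 0, 5]}}

```text
time_s: 10.58
tcp_pos: [0.5641, 0.0114, 0.1037]
eef_rot: [0.001, 0.999, 0.049, 0.001]
force: [1.9, -1.8, 6.2]
gripper_width: 0.0122
grasp_force: 100.6
```

```bash
python3 st.py
```

```text
10.5833 [0.5641 0.0114 0.1037] yaw 5.600322787880189 F [ 1.9 -1.8  6.2] T [-0.66 -0.    0.12] [-0.18  0.2   1.87 -0.    1.08  1.29]
```

Request:
{"api": "step_arm", "payload": {"plan": [0, 0, 0, 0.02, 5, 0, 0, 0, 0.02, 5, 0, 0, 0, 0, 5, 0, 0, 0, 0, 5]}}

```text
time_s: 10.92
tcp_pos: [0.5642, 0.0116, 0.1038]
eef_rot: [0.001, 1.0, 0.029, 0.002]
force: [1.8, -1.9, 5.7]
gripper_width: 0.0119
grasp_force: 100.7
```

```bash
python3 st.py
```

```text
10.9167 [0.5642 0.0116 0.1038] yaw 3.3467796853108673 F [ 1.8 -1.9  5.7] T [-0.56 -0.1   0.25] [-0.18  0.2   1.87 -0.    1.07  1.33]
```

Request:
{"api": "step_arm", "payload": {"plan": [0, 0, 0, 0.02, 5, 0, 0, 0, 0.02, 5, 0, 0, 0, 0, 5, 0, 0, 0, 0, 5]}}

```text
time_s: 11.25
tcp_pos: [0.5642, 0.0116, 0.1038]
eef_rot: [0.001, 1.0, 0.011, 0.002]
force: [0.9, -2.3, 4.9]
gripper_width: 0.0121
grasp_force: 101.3
```

```bash
python3 st.py; python3 lid.py b; python3 - <<'E'
import cv2
b=cv2.imread("pics/scene_b.png")[150:270,270:430]
cv2.imwrite("pics/c3.png",cv2.resize(b,(800,600),interpolation=cv2.INTER_CUBIC))
E
```

```text
11.25 [0.5642 0.0116 0.1038] yaw 1.2095723120145694 F [ 0.9 -2.3  4.9] T [-0.51 -0.15  1.03] [-0.18  0.2   1.87 -0.    1.07  1.37]
t 11.25 tcp [0.5642 0.0116 0.1038] yaw 1.2095723120145694 F [ 0.9 -2.3  4.9] 0.012109501004110847
top (161, 209, 48, 47) ctr ((376.3607177734375, 320.06109619140625), 51.20545959472656) [101.4 101.9]
top (201, 161, 26, 26) ctr ((501.24432373046875, 257.054443359375), 28.65835952758789) [56.7 57.2]
scene (152, 211, 49, 37) ctr ((328.8938293457031, 285.2867736816406), 50.2758903503418) [ 99.1 100.1]
scene (324, 191, 43, 30) ctr ((563.3568115234375, 12.554287910461426), 45.67937088012695) [88.2 90.4]
scene (221, 188, 26, 24) ctr ((457.62091064453125, 228.8325653076172), 36.47502899169922) [54.  75.1]
```

View pics/c3.png

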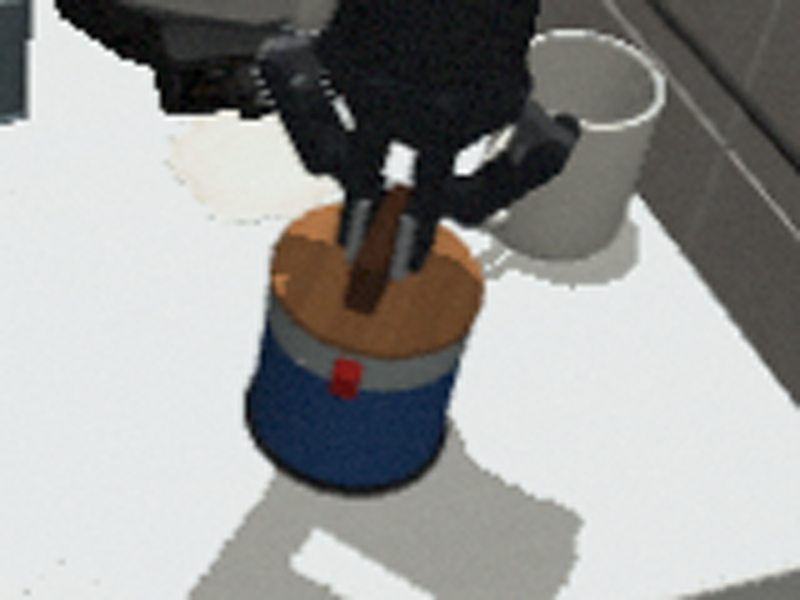

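The scene view shows the lid seated level, with the fin pointing at the front tab. Torque jumped to 1 N m, so it is against the hard stop. I'll release, rise and retreat.

Request:
{"api": "step_arm", "payload": {"plan": [0, 0, 0, 0, 16, 0, 0, 0, 0, 25, 0, 0, 0, 0, 40, 0, 0, 0, 0, 50, 0, 0, 0, 0, 50], "newtons": 20}}

```text
time_s: 11.77
tcp_pos: [0.5623, 0.0123, 0.1018]
eef_rot: [-0.0, 1.0, 0.007, -0.001]
force: [-0.3, -0.4, -1.2]
gripper_width: 0.05
grasp_force: 0.0
```

Request:
{"api": "step_arm", "payload": {"plan": [0, 0, -10, 0, 50, 0, 0, -20, 0, 50, 0, 0, -25, 0, 50, 0, 0, -25, 0, 50, 0, 0, -25, 0, 50, -20, 0, -10, 0, 50, -30, 0, 0, 0, 50, -30, 0, 0, 0, 50, -30, 0, 0, 0, 50, -30, 0, 0, 0, 50]}}

```text
time_s: 12.6
tcp_pos: [0.4215, 0.0102, 0.2178]
eef_rot: [0.0, 1.0, 0.008, 0.0]
force: [-0.3, -0.5, 0.4]
gripper_width: 0.0502
grasp_force: 0.0
```

Request:
{"api": "step_arm", "payload": {"plan": [-15, 20, 0, 0, 50, 0, -25, 0, 0, 50, 0, -35, 0, 0, 50, 0, -35, 0, 0, 50, 0, -35, 0, 0, 50, 0, -35, 0, 0, 50, 0, -25, 0, 0, 50, 0, 0, 0, 0, 50, 0, 0, 0, 0, 50]}}

```text
time_s: 13.35
tcp_pos: [0.405, 0.1807, 0.2178]
eef_rot: [0.0, 1.0, 0.009, 0.0]
force: [-0.2, -0.3, 0.5]
gripper_width: 0.0499
grasp_force: 0.0
```

```bash
python3 - <<'E'
from h import *
s=observe();print(s["time_s"],s["tcp_pos"],s["gripper_width"])
im=get_image("top");sc=get_image("scene");M=masks(im);c=cam("top")
for b in blobs(M["wood"],150):
    x,y,w,h=cv2.boundingRect(b)
    for z in(.022,.096):print((x,y,w,h),z,cv2.minEnclosingCircle((onplane(c,cv2.convexHull(b),z)[:,:2]*1000).astype(np.float32)))
m=np.zeros(im.shape[:2],np.uint8);cv2.circle(m,(325,146),17,1,-1);m&=(im[...,2]<90).astype(np.uint8)
ys,xs=np.nonzero(m);Q=onplane(c,np.c_[xs,ys],.126)[:,:2]*1000;w,v=np.linalg.eigh(np.cov(Q.T));print("fin",Q.mean(0),np.degrees(np.arctan2(v[1,1],v[0,1])),np.sqrt(12*w))
for b in blobs(M["red"],4):print("red",b.reshape(-1,2).mean(0),onplane(c,b.reshape(-1,2).mean(0),.085)[0])
cv2.imwrite("pics/c4.png",cv2.resize(np.hstack([im[90:210,265:385],sc[150:270,280:400]]),(800,400),interpolation=cv2.INTER_CUBIC))
E
```

```text
13.35 [0.40502966 0.18070403 0.21783228] 0.04991403902813568
(161, 209, 35, 47) 0.022 ((374.39276123046875, 333.7658996582031), 55.24549102783203)
(161, 209, 35, 47) 0.096 ((375.8982238769531, 320.50909423828125), 50.89582443237305)
(201, 161, 26, 27) 0.022 ((510.17041015625, 264.9889221191406), 31.340068817138672)
(201, 161, 26, 27) 0.096 ((500.9856872558594, 257.1470642089844), 28.87261199951172)
(305, 124, 42, 42) 0.022 ((576.9163208007812, 0.30803751945495605), 49.72905731201172)
(305, 124, 42, 42) 0.096 ((562.4764404296875, 13.305137634277344), 45.81393051147461)
fin [557.69807768  15.85081283] -176.05094074115186 [19.13989939 62.77861771]
red [196.13636364 285.77272727] [0.26095197 0.29649633 0.085     ]
red [329.         167.35714286] [0.51323309 0.00442189 0.085     ]
red [320.81818182 122.63636364] [0.6133601  0.01991548 0.085     ]
```

View pics/c4.png

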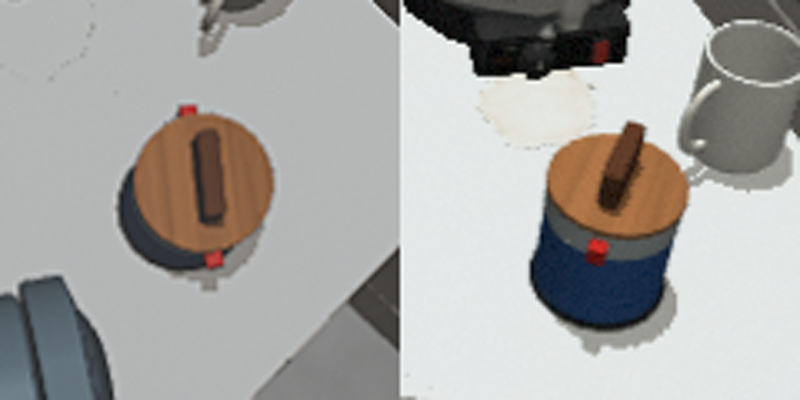

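The top view shows the lid centred on the mouth. The fin runs from (207,130) to (211,222) in the crop, at about 4–6°, with the tabs at 8.8°, which matches the stop 3° past the line. The other two lids haven't moved, so I'm handing in.

```bash
python3 -c "
from bench import *
print(job_done())"
```

```text
the job is handed in; nothing more can be done
None
```

I put the medium lid on the canister, twisted it clockwise to the hard stop with its fin in line with the tabs, and let go. The other two lids haven't moved, and I handed the job in at about 13.5 s.

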